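# Lock the sensor clamp fixture on an electronics bench

### The job

First lift the setting rod out of the clamp fixture's lock hole and stand it end-down in the empty bore of the rod stand. Then swing the fixture's clamp arm fully shut against its stop, and lock it with the longer of the two knobbed pins from the wooden rack: pass it down through the eye at the arm's end into the lock hole until its knob rests on the arm. Leave the other pins, the spare rod and the rest of the bench where they are.

Things in the scene. Friction and masses are not known exactly. Their poses are not given: they have to be found in the camera images.
- lock_hole (a point): Mouth centre of the lock hole: round, 12 mm wide, 48 mm deep, straight down, in the fixed clamp fixture's aluminium block (50 x 50 mm, top 60 mm above the table). Fixture axes: z up, +y to the arm's hinge 130 mm away; the arm opens to -x. Steel base 90 x 200 mm, centred 65 mm along +y; a nest 54 mm high stands midway. Stop rail at +x 19 to 25 mm, 72 mm high.
- clamp_arm (a joint): Angle of the clamp arm about its upright hinge, rad: 0 = fully shut, against its stop, its eye exactly over the lock hole; grows as it opens (the eye swings towards the fixture's -x); at most 1.4. A stiff hinge: the arm stays where it is left.
- clamp_hinge (a point): The arm's hinge axis at the height of the arm's top face (72 mm above the table). A bolt head (22 mm wide) rises 6 mm above it. The axes are the fixture's.
- clamp_eye (a point): Centre of the eye at the end of the clamp arm, on the arm's top face: a 12 mm round through hole in the end plate (34 x 34 mm, 10 mm thick, 62 to 72 mm above the table). The arm is a flat aluminium bar 28 mm wide; the eye is 130 mm from the hinge axis; the axes turn with the arm, +y from eye to hinge.
- clamp_knob (a point): Top centre of the black upright knob on the arm by which it is swung: a cylinder 16 mm in diameter and 35 mm tall, 72 to 107 mm above the table, 72 mm from the hinge axis and 58 mm from the eye.
- setting_rod: Plain steel rod, 10 mm in diameter, 130 mm long, standing loose in the lock hole at the start (82 mm stand out; its top is 142 mm above the table). Origin: centre of its lower end; z along it, upward.
- free_bore (a point): Centre of the mouth of the empty bore of the fixed rod stand (a grey plastic block 50 x 104 x 70 mm high): 14 mm wide, 60 mm deep, straight down from the stand's top, 70 mm above the table. Axes are the stand's: the second bore, 54 mm away along +y, holds the spare rod. Stand and rack may be on either side of the fixture.
- spare_rod: Spare steel rod, 10 mm in diameter, 90 mm long, standing in the other bore of the rod stand, its top 100 mm above the table. Origin: its lower end. Leave it there.
- lock_pin: The lock pin, the longer of two pins with black knobs: steel shank 10 mm in diameter, 56 mm long with a tapered tip, below a black round knob 20 mm in diameter and 28 mm tall (84 mm in all). Origin: centre of the shank's tip, z along the pin towards the knob. At the start it stands in one of the three holes of the rack, tip 8 mm above the table, top of the knob 92 mm.
- lock_pin_shoulder (a point): Underside centre of the lock pin's knob, 56 mm above its tip.
- pin_rack: Fixed wooden rack, 140 x 40 x 35 mm high, with three holes 11.5 mm wide and 27 mm deep along its x, at -47, 0 and +47 mm. Origin: centre of its underside. The lock pin, the short pin and the dowel stand in them in any order.
- short_pin: Short pin in the rack: as the lock pin but with a shank of only 36 mm (top of the knob 72 mm above the table). Origin: its tip. Leave it there.
- dowel: Steel dowel without a knob in the rack, 10 mm in diameter, 85 mm long, its top 93 mm above the table. Origin: its lower end. Leave it there.
- flux_jar: Small amber jar, 48 mm in diameter, 55 mm tall. Origin: centre of its underside. Leave alone.
- multimeter: Hand-held blue meter lying flat, 150 (its x) x 76 x 36 mm. Origin: centre of its underside. Leave alone.
- screwdriver: Screwdriver 170 mm long lying along its x, handle to -x. Leave alone.
- parts_tray: White open parts tray, 70 x 130 x 22 mm. Origin: centre of its underside. Leave alone.
- solvent_bottle: White bottle, 56 mm in diameter, 130 mm tall. Origin: centre of its underside. Leave alone.
There are look-alikes about, which are no part of the job. What is shaped like the part that bears lock_hole but orange is not meant. Leave any green look-alike of the lock_pin alone.

How it is judged:
By the outcome, as a careful person would: the job done as asked, in the order asked, and still so for the second after the job is handed in, with the robot touching nothing.
It also fails if it takes over 69 s, if anything falls off the work surface, if the arm or the gripper's body presses on something with over 40 N, if the wrist force passes 120 N, or if a joint passes its speed limit or range.

### The arm

A 6-joint arm with a two-finger parallel gripper is mounted at the origin on the work surface. World frame = base frame: x ahead of the robot, y to its left, z up, the work surface at z = 0. Lengths are in m, angles in rad, forces in N, time in s.
With the tool pointing down it reaches from about 0.25 to 0.775 m from the base axis. Payload 4 kg.
Tool frame: the origin (TCP) lies midway between the tips of the shut fingers; the grasp point (between the pads) lies 19 mm behind it; z points along the fingers, y is the line along which they close (so a half turn about z gives the same grasp; the last joint's range is limited). The gripper opens to 94 mm and grips with 3 to 60 N. Pads are 16 mm wide; open, the fingers measure 119 mm over their backs; the gripper's body (75 mm by 177 mm) begins 78 mm behind the grasp point.
Start: joints at [-1.252, 0.087, 1.371, -0, 1.684, -0.103], TCP at [0.225, -0.502, 0.206] pointing down, gripper open.
Joint ranges: [-3.1, 3.1], [-0.76, 2.03], [0.27, 2.55], [-1.08, 4.22], [0.17, 2.65], [-2.57, 2.57]. Speed limits (rad/s): [2.79, 2.79, 3.14, 3.14, 3.14, 3.14].

### API

Orientations are given as [roll, pitch, yaw] about the fixed x, y, z axes, in that order (R = Rz(yaw) Ry(pitch) Rx(roll)).
In Python, from bench import robot gives the robot as it stands. The module is installed in compiled form; this text tells all that it offers.
- The arm moves only by the tool arm_command, never from a script. Its argument "targets" is a list of rows, each a list of 4 numbers: the shift along the world's x, y, z as a fraction of full scale, then the turn about the world's z as a fraction of full scale. A call has 1 to 8 rows; each row is the pose to reach, as a shift and turn from the pose commanded when the call began; what a row does not reach only later rows make up. Full scale, the value 1, is 0.5 m for a shift and 120 degrees for a turn. A row lasts 1/12 s, in which the tool goes at most 41.7 mm and 7.16 degrees, less where a joint would pass 70% of its speed; a pose out of reach is approached as far as the arm can. A call with a number of a shift or a turn outside -1 to 1 is refused whole. A call with a gripper value outside its range is refused whole. "claw" is the closure, from 0 (fully open) to 1 (shut), set as the call begins (left out, the last holds). The fingers move at their own pace and stop on an object; the grip force is fixed at half the most. Time passes only in rows, so rows that repeat a pose let the fingers close. It gives the time, the measured TCP pose, the force, the opening and the grip force at its end, in the units of the state.
- robot.get_obs(): the state, without advancing time (a new reading comes with each control period).
- robot.snapshot(name): name is "scene" or "side" or "wrist"; returns the picture (420x560x3 uint8, red, green, blue); there is no depth.
- robot.camera_info(name): a dict with "vfov" (degrees; the focal length in pixels is half the picture's height over the tangent of half this angle, whatever the lens; pixels are square), "cx", "cy" (the principal point, pixels), "k1" (the pictures are not rectified: a ray, as slopes to the right and down, at radius r is drawn at 1 + k1 r^2 times it, then the intrinsics apply), "extrinsics" (4x4, takes a point from camera to world coordinates); the wrist camera has in their place "T_tool_cam" (4x4, takes a point from camera to tool coordinates, whose origin is the TCP and whose axes are the flange's). Camera axes: x right, y up, looking along -z (the intrinsics and any distortion apply to the point x, -y, -z); pixel columns grow to the right and rows downward; lengths in m; the calibration is good to about 2 mm. A picture is of the moment at which its call begins: read the wrist's pose just before it. camera_info takes no time and is no camera call.
- robot.close_job(): hands the job in; it is judged then, once.
The state is a dict: "time": time; "joint_positions": joint angles; "qvel": joint speeds; "joint_torque": joint torques, N m; "tool_pos": TCP position; "ee_rot": TCP orientation; "wrist_force": force on the tool from outside, world axes, zero at the start; "wrist_torque": the same for the moment, N m; "width": finger opening in m; "finger_force": force on a finger pad.
Only numpy, scipy, OpenCV 4.12 (cv2) and the standard library are available. Lean on these libraries where they do the work, as an engineer would, in place of code of your own. Each camera call takes 0.05 s, during which the arm holds its last target. There are 200 camera calls.

## Working session

There is one attempt and no reset: what is moved stays moved. The work goes in short steps, Python scripts to look and compute and a tool call to move; the robot and the scene stay as the last step left them, time stands still between calls to the robot, and variables do not carry over. Pictures are saved under pics/ and viewed, at most 10 in all, crops included, and the job is handed in when it is done.

Besides the shell and the picture viewer there is one more tool, called as name(argument=value, ...), one argument or row to a line, values as JSON. arm_command: Moves the arm, as the interface text tells. Shift numbers are shares of 0.5 m and turn numbers shares of 120 degrees, none past 1 either way. Its arguments: {"type":"object","properties":{"targets":{"type":"array"},"claw":{"type":"number"}},"required":["targets"]}

```bash
mkdir -p pics; cat > h.py <<'E'
import numpy as np, cv2
from scipy.spatial.transform import Rotation as R
from bench import robot
def cam(n,obs=None):
    c=robot.camera_info(n)
    if n=='wrist':
        o=obs or robot.get_obs(); T=np.eye(4); T[:3,3]=o['tool_pos']
        rot=np.array(o['ee_rot']); T[:3,:3]=R.from_euler('xyz',rot).as_matrix() if rot.size==3 else rot
        E=T@np.array(c['T_tool_cam'])
    else: E=np.array(c['extrinsics'])
    f=210/np.tan(np.radians(c['vfov'])/2)
    return E,f,c['cx'],c['cy'],c['k1']
def ray(C,u,v):
    E,f,cx,cy,k=C
    d=np.array([(u-cx)/f,(v-cy)/f]); s=d.copy()
    for _ in range(30): s=d/(1+k*(s@s))
    return E[:3,3],E[:3,:3]@np.array([s[0],-s[1],-1])
def px2z(C,u,v,z):
    o,d=ray(C,u,v); return o+d*(z-o[2])/d[2]
def proj(C,p):
    E,f,cx,cy,k=C
    q=E[:3,:3].T@(np.array(p)-E[:3,3]); s=np.array([q[0],-q[1]])/-q[2]; s=s*(1+k*(s@s))
    return s*f+[cx,cy]
def snap(n,fn):
    im=robot.snapshot(n); cv2.imwrite('pics/'+fn,im[:,:,::-1]); return im
E
python3 - <<'E'
from h import *
o=robot.get_obs(); print(o)
for n in('scene','side','wrist'):
    im=snap(n,n+'0.png'); print(n,robot.camera_info(n))
E
```

```text
{'time': 0.0, 'joint_positions': array([-1.25208991e+00,  8.79576275e-02,  1.37223364e+00, -1.07296935e-05,
        1.68358747e+00, -1.03126978e-01]), 'qvel': array([ 0.00038686,  0.00160515, -0.00025387,  0.00080728,  0.00133789,
       -0.00150302]), 'joint_torque': array([ 2.02226088e-04, -3.40187502e+01, -3.02424610e+01,  7.18014501e-02,
        3.28719697e-02, -1.67616399e-04]), 'tool_pos': array([ 0.2249971 , -0.50128023,  0.2043132 ]), 'ee_rot': array([-3.13941709e+00, -2.14436974e-04,  4.21831961e-01]), 'wrist_force': array([-0.15359477,  0.26145022,  1.03065185]), 'wrist_torque': array([-0.07099428, -0.02510028,  0.02963972]), 'finger_force': 0.0, 'width': 0.09373708331736186}
scene {'vfov': 46.543195097999636, 'cx': 283.52232430599656, 'cy': 214.20265288965254, 'k1': -0.03736684759562551, 'extrinsics': array([[-0.71799708, -0.52383629,  0.4583402 ,  1.08264195],
       [ 0.69593636, -0.5519648 ,  0.45935547,  0.54067319],
       [ 0.0123606 ,  0.64879149,  0.76086583,  0.90282377],
       [ 0.        ,  0.        ,  0.        ,  1.        ]])}
side {'vfov': 42.01422241571835, 'cx': 272.8884908110193, 'cy': 216.67487122690684, 'k1': -0.10392230378655534, 'extrinsics': array([[-0.79868841,  0.37013401, -0.47444456, -0.16837611],
       [-0.60158373, -0.50938514,  0.61532414,  1.01475757],
       [-0.01392262,  0.77687039,  0.6295066 ,  1.12748818],
       [ 0.        ,  0.        ,  0.        ,  1.        ]])}
wrist {'vfov': 59.92627122221436, 'cx': 278.2131473557678, 'cy': 208.34192403805483, 'k1': -0.07916978946580795, 'T_tool_cam': array([[-6.25331660e-04,  9.70588688e-01,  2.40743034e-01,
         6.91370649e-02],
       [ 9.99999801e-01,  6.26312065e-04,  7.24429291e-05,
         6.43930133e-04],
       [-8.04679796e-05,  2.40743032e-01, -9.70588886e-01,
        -1.78114086e-01],
       [ 0.00000000e+00,  0.00000000e+00,  0.00000000e+00,
         1.00000000e+00]])}
```

View pics/scene0.png

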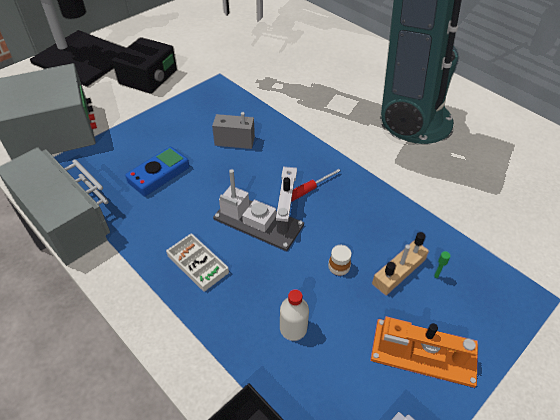

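View pics/side0.png

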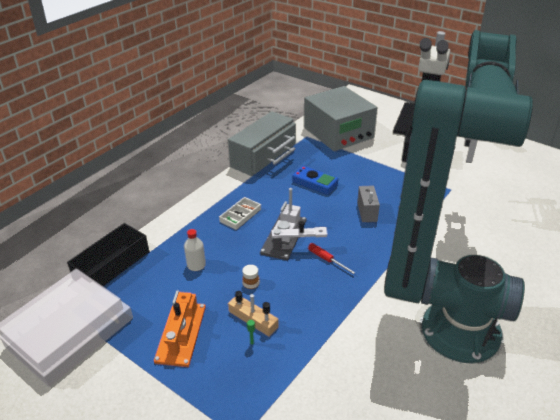

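The scene picture shows the fixture with the rod at about (233,170)-(236,200), the open arm with its knob at (287,180), the rod stand at (233,130), the rack at (402,262) and the green decoy at (444,262). The side picture shows the same layout. I'll enlarge both.

```bash
python3 - <<'E'
from h import *
a=cv2.imread('pics/scene0.png'); b=cv2.imread('pics/side0.png')
def cr(i,x,y,w,h,s): return cv2.resize(i[y:y+h,x:x+w],None,fx=s,fy=s,interpolation=cv2.INTER_CUBIC)
c1=cr(a,205,105,130,150,4); c2=cr(a,365,220,100,100,2.8)
p=np.zeros((600,800,3),np.uint8); p[:600,:520]=c1; p[:280,520:800]=c2
p[300:580,520:800]=cr(b,220,280,70,70,4)
cv2.imwrite('pics/c1.png',p)
cv2.imwrite('pics/c2.png',cr(b,255,170,135,100,5.9))
C=cam('scene')
for u,v,z in[(233,171,.142),(287,179,.107),(242,114,.1),(420,236,.09),(390,266,.08),(340,262,0),(222,118,.07)]: print(u,v,px2z(C,u,v,z))
E
```

```text
233 171 [ 0.61798825 -0.08582588  0.142     ]
287 179 [ 0.52396841 -0.01016596  0.107     ]
242 114 [ 0.43777146 -0.26674583  0.1       ]
420 236 [0.42513211 0.29310627 0.09      ]
390 266 [0.52599708 0.2933939  0.08      ]
340 262 [0.54496449 0.18446666 0.        ]
222 118 [ 0.4641215  -0.32084969  0.07      ]
```

View pics/c1.png

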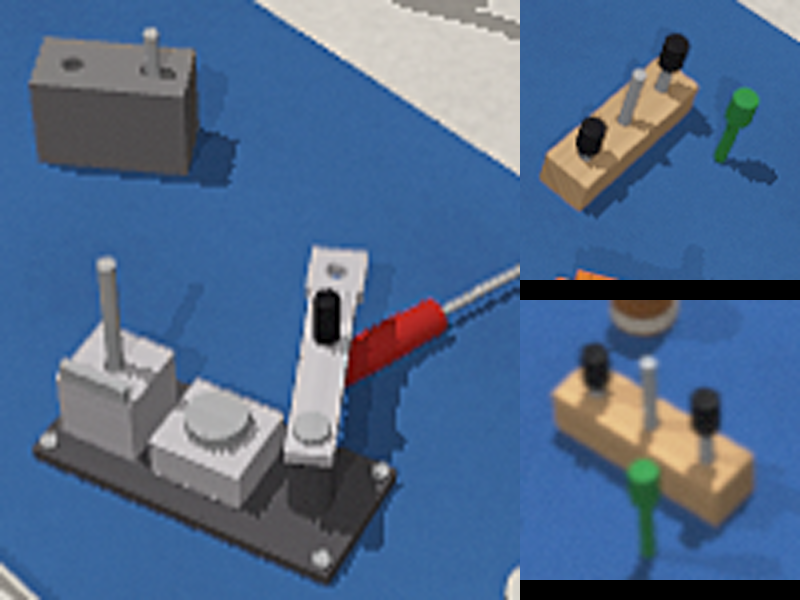

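View pics/c2.png

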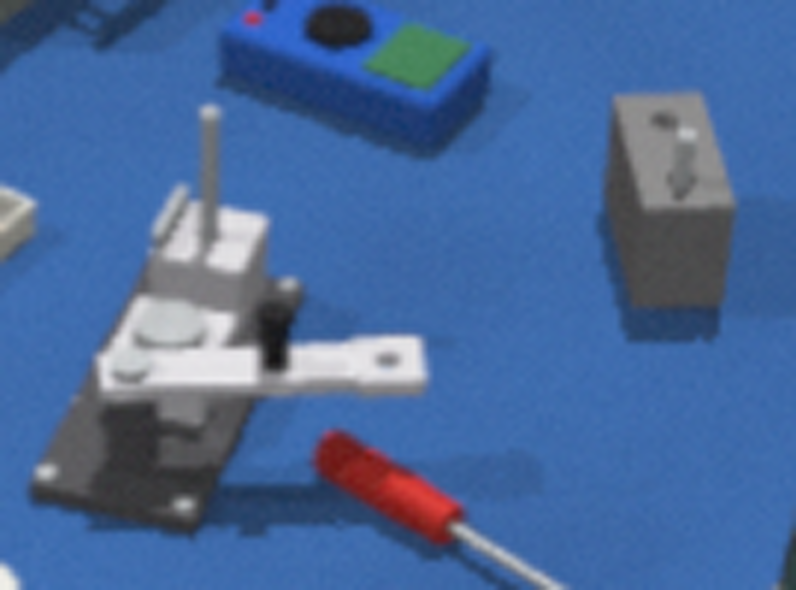

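The crops show these points. In c1: rod top (107,264), bore (73,64), spare rod top (151,33), eye (336,270), knob (326,296) and bolt (313,426). The long pin, with the most shank showing, is at the far end of the rack, knob top (676,40). In c2: rod top (210,111), bore (665,121), spare (686,133), eye (389,360), knob (275,307) and bolt (131,356).

```bash
python3 - <<'E'
from h import *
A,B=cam('scene'),cam('side')
f1=lambda x,y:((x+.5)/4-.5+205,(y+.5)/4-.5+105)
f2=lambda x,y:((x-519.5)/2.8-.5+365,(y+.5)/2.8-.5+220)
f3=lambda x,y:((x-519.5)/4-.5+220,(y-299.5)/4-.5+280)
f4=lambda x,y:((x+.5)/5.9-.5+255,(y+.5)/5.9-.5+170)
L=dict(rod=(f1(107,263),f4(210,112),.142),bore=(f1(73,64),f4(665,121),.07),spare=(f1(151,33),f4(686,133),.1),
eye=(f1(336,270),f4(389,360),.072),knob=(f1(326,296),f4(275,307),.107),bolt=(f1(313,426),f4(131,356),.078),
lock=(f2(676,40),f3(706,395),.092),short=(f2(592,123),f3(595,351),.072),dowel=(f2(638,74),f3(648,361),.093))
for k,(a,b,z) in L.items():
    M=[];r=[]
    for C,p in((A,a),(B,b)):
        o,d=ray(C,*p); d/=np.linalg.norm(d); P=np.eye(3)-np.outer(d,d); M.append(P); r.append(P@o)
    t=np.linalg.lstsq(np.vstack(M),np.hstack(r),rcond=None)[0]
    print(k,px2z(A,*a,z).round(4),px2z(B,*b,z).round(4),t.round(4))
E
```

```text
rod [ 0.6193 -0.0898  0.142 ] [ 0.6137 -0.0886  0.142 ] [ 0.6169 -0.0931  0.138 ]
bore [ 0.4695 -0.3106  0.07  ] [ 0.4621 -0.3104  0.07  ] [ 0.4652 -0.3167  0.0645]
spare [ 0.434  -0.2696  0.1   ] [ 0.4297 -0.2699  0.1   ] [ 0.4313 -0.2731  0.097 ]
eye [ 0.4803 -0.0483  0.072 ] [ 0.4732 -0.0476  0.072 ] [ 0.4763 -0.0524  0.0668]
knob [ 0.5246 -0.0124  0.107 ] [ 0.5198 -0.0131  0.107 ] [ 0.5219 -0.0155  0.1037]
bolt [0.5805 0.0352 0.078 ] [0.5758 0.0319 0.078 ] [0.5776 0.0313 0.0748]
lock [0.4216 0.2911 0.092 ] [0.4169 0.29   0.092 ] [0.4186 0.2891 0.089 ]
short [0.5152 0.2878 0.072 ] [0.5104 0.2887 0.072 ] [0.5127 0.2865 0.0685]
dowel [0.4696 0.2907 0.093 ] [0.464  0.2897 0.093 ] [0.4662 0.2885 0.0893]
```

arm_command(
  targets=[
    [0.392, 0.413, 0, 0],
    [0.392, 0.413, 0, 0],
    [0.392, 0.413, 0, 0],
    [0.392, 0.413, 0, 0],
    [0.392, 0.413, 0, 0],
    [0.392, 0.413, 0, 0],
    [0.392, 0.413, 0, 0],
    [0.392, 0.413, 0, 0],
  ],
)

```text
time: 0.82
tool_pos: [0.4246, -0.2904, 0.2052]
ee_rot: [-3.14, -0.003, 0.43]
wrist_force: [-0.5, -1.2, 0.4]
width: 0.0942
finger_force: 0.0
```

arm_command(
  targets=[
    [0.391, 0.413, 0, 0],
    [0.391, 0.413, 0, 0],
    [0.391, 0.413, 0, 0],
    [0.391, 0.413, 0, 0],
    [0.391, 0.413, 0, 0],
    [0.391, 0.413, 0, 0],
    [0.391, 0.413, 0, 0],
    [0.391, 0.413, 0, 0],
  ],
)

```text
time: 1.48
tool_pos: [0.6194, -0.0842, 0.2036]
ee_rot: [-3.139, -0.001, 0.428]
wrist_force: [-0.7, -0.3, -1.5]
width: 0.0936
finger_force: 0.0
```

arm_command(
  targets=[
    [0, 0, 0, 0],
    [0, 0, 0, 0],
    [0, 0, 0, 0],
  ],
  claw=0.4,
)

```text
time: 1.73
tool_pos: [0.6159, -0.0903, 0.2055]
ee_rot: [3.141, 0.001, 0.42]
wrist_force: [0.8, -0.8, 0.3]
width: 0.0774
finger_force: 0.0
```

```bash
python3 - <<'E'
from h import *
o=robot.get_obs(); print(o['time'],o['tool_pos'],o['ee_rot'],o['width'])
snap('wrist','w1.png'); C=cam('wrist',o)
for n,p in dict(rodtop=(.6165,-.089,.142),hole=(.6165,-.089,.06),tcp=o['tool_pos'],knob=(.522,-.013,.107),bolt=(.578,.0335,.078)).items(): print(n,proj(C,p).round(1))
E
```

```text
1.7333 [ 0.61585818 -0.09029663  0.20547274] [3.14126062e+00 7.88985405e-04 4.19940312e-01] 0.0774441586503345
rodtop [275.9 219.7]
hole [276.5 195.1]
tcp [277.  254.8]
knob [146.2 272.4]
bolt [128.3 182.9]
```

View pics/w1.png

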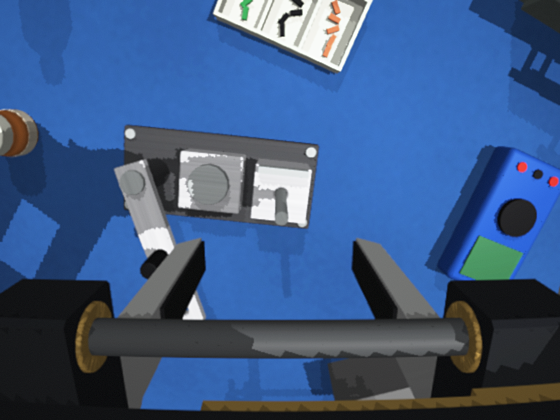

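The wrist picture shows the rod top at (281,219), its foot at (281,190) and the bolt at (133,182). That is about 5 px right of the predictions, roughly 3 mm along the finger line, so I'll correct for that before grasping.

arm_command(
  targets=[
    [0.003, -0.006, -0.06, 0],
    [0.003, -0.006, -0.13, 0],
    [0.003, -0.006, -0.2, 0],
    [0.003, -0.006, -0.2, 0],
    [0.003, -0.006, -0.2, 0],
  ],
)

```text
time: 2.2
tool_pos: [0.6159, -0.0926, 0.1036]
ee_rot: [-3.138, 0.004, 0.42]
wrist_force: [-0.4, -0.2, 1.2]
width: 0.0562
finger_force: 0.0
```

arm_command(
  targets=[
    [0, 0, 0, 0],
    [0, 0, 0, 0],
    [0, 0, 0, 0],
    [0, 0, 0, 0],
    [0, 0, 0, 0],
    [0, 0, 0, 0],
    [0, 0, 0, 0],
    [0, 0, 0, 0],
  ],
  claw=1,
)

```text
time: 2.87
tool_pos: [0.6182, -0.0917, 0.1056]
ee_rot: [-3.142, -0.0, 0.422]
wrist_force: [-0.3, 0.1, 1.4]
width: 0.0095
finger_force: 30.0
```

arm_command(
  targets=[
    [0, 0, 0.04, 0],
    [0, 0, 0.1, 0],
    [0, 0, 0.16, 0],
    [0, 0, 0.2, 0],
    [0, 0, 0.2, 0],
  ],
)

```text
time: 3.28
tool_pos: [0.6206, -0.0923, 0.2116]
ee_rot: [3.135, -0.008, 0.422]
wrist_force: [-0.1, 0.2, 0.2]
width: 0.0093
finger_force: 30.0
```

arm_command(
  targets=[
    [-0.04, -0.06, 0, 0],
    [-0.09, -0.13, 0, 0],
    [-0.135, -0.2, 0, 0],
    [-0.18, -0.265, 0, 0],
    [-0.225, -0.33, 0, 0],
    [-0.265, -0.39, 0, 0],
    [-0.302, -0.443, 0, 0],
    [-0.302, -0.443, 0, 0],
  ],
)

```text
time: 3.95
tool_pos: [0.463, -0.3175, 0.203]
ee_rot: [-3.14, 0.005, 0.415]
wrist_force: [0.6, 0.3, -1.9]
width: 0.0093
finger_force: 30.0
```

arm_command(
  targets=[
    [0, 0, 0, 0],
    [0, 0, 0, 0],
    [0, 0, 0, 0],
  ],
)

```text
time: 4.2
tool_pos: [0.4676, -0.3121, 0.2045]
ee_rot: [-3.14, 0.0, 0.423]
wrist_force: [-0.4, 0.6, -0.5]
width: 0.0092
finger_force: 30.0
```

```bash
python3 - <<'E'
from h import *
o=robot.get_obs(); print(o['time'],o['tool_pos'],o['ee_rot'],o['width'])
im=snap('wrist','w2.png'); C=cam('wrist',o)
cv2.imwrite('pics/w2c.png',cv2.resize(im[100:300,150:410,::-1],None,fx=3,fy=3,interpolation=cv2.INTER_CUBIC))
t=o['tool_pos']
for n,p in dict(bore=(.467,-.3135,.07),spare=(.433,-.273,.1),tcp=t,rodend=(t[0],t[1],t[2]-.094)).items(): print(n,((proj(C,p)-[150,100])*3).round(1))
E
```

```text
4.2 [ 0.46760775 -0.31209674  0.20452107] [-3.14004690e+00  2.19682376e-04  4.23357015e-01] 0.009153429751239837
bore [386.7 300.8]
spare [198.6 377.1]
tcp [381.1 464.5]
rodend [382.8 331.2]
```

View pics/w2c.png

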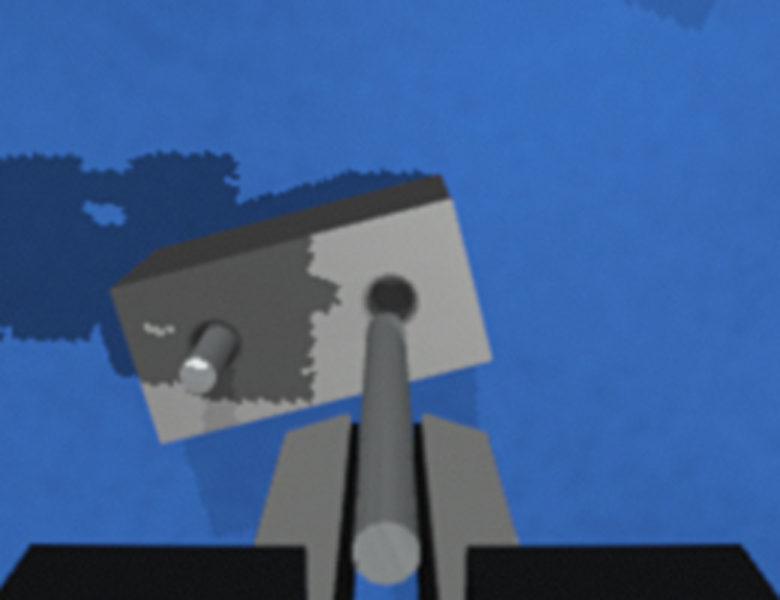

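The bore appears at (391,300) in the crop and the rod's lower end at about (386,331). I'll shift about 2 mm in -y and insert.

arm_command(
  targets=[
    [-0.001, -0.004, 0, 0],
    [-0.001, -0.004, -0.03, 0],
    [-0.001, -0.004, -0.06, 0],
    [-0.001, -0.004, -0.08, 0],
    [-0.001, -0.004, -0.09, 0],
    [-0.001, -0.004, -0.1, 0],
    [-0.001, -0.004, -0.11, 0],
    [-0.001, -0.004, -0.11, 0],
  ],
)

```text
time: 4.92
tool_pos: [0.4665, -0.315, 0.1497]
ee_rot: [-3.141, 0.001, 0.422]
wrist_force: [0.2, 0.6, -0.4]
width: 0.0093
finger_force: 30.0
```

arm_command(
  targets=[
    [0, 0, -0.02, 0],
    [0, 0, -0.04, 0],
    [0, 0, -0.06, 0],
    [0, 0, -0.075, 0],
    [0, 0, -0.085, 0],
    [0, 0, -0.091, 0],
    [0, 0, -0.091, 0],
  ],
)

```text
time: 5.5
tool_pos: [0.4665, -0.3152, 0.1044]
ee_rot: [-3.141, 0.0, 0.422]
wrist_force: [-0.0, -0.1, -1.1]
width: 0.0092
finger_force: 30.0
```

arm_command(
  targets=[
    [0, 0, 0, 0],
    [0, 0, 0, 0],
    [0, 0, 0, 0],
    [0, 0, 0.07, 0],
    [0, 0, 0.14, 0],
    [0, 0, 0.2, 0],
    [0, 0, 0.2, 0],
  ],
  claw=0.5,
)

```text
time: 6.08
tool_pos: [0.4695, -0.3176, 0.2139]
ee_rot: [3.128, -0.007, 0.422]
wrist_force: [0.3, -0.8, 0.5]
width: 0.0464
finger_force: 0.0
```

arm_command(
  targets=[
    [0.015, 0.08, 0, 0.05],
    [0.03, 0.16, 0, 0.1],
    [0.045, 0.24, 0, 0.123],
    [0.06, 0.32, 0, 0.123],
    [0.075, 0.4, 0, 0.123],
    [0.09, 0.48, 0, 0.123],
    [0.105, 0.55, 0, 0.123],
    [0.113, 0.6, 0, 0.123],
  ],
)

```text
time: 6.75
tool_pos: [0.5235, -0.0122, 0.2053]
ee_rot: [3.141, -0.001, 0.682]
wrist_force: [-0.4, 0.7, -0.1]
width: 0.0469
finger_force: 0.0
```

arm_command(
  targets=[
    [0, 0, 0, 0],
    [0, 0, 0, 0],
    [0, 0, 0, 0],
    [0, 0, 0, 0],
  ],
)

```text
time: 7.08
tool_pos: [0.5231, -0.0166, 0.205]
ee_rot: [3.141, 0.0, 0.678]
wrist_force: [0.1, -0.2, -0.5]
width: 0.0471
finger_force: 0.0
```

```bash
python3 - <<'E'
from h import *
o=robot.get_obs(); print(o['time'],o['tool_pos'],o['ee_rot'],o['width'])
im=snap('wrist','w3.png'); sc=snap('scene','s3.png'); C=cam('wrist',o)
t=o['tool_pos']
p=np.zeros((600,800,3),np.uint8)
p[:420,:560]=im[:,:,::-1]; p[420:600,:240]=cv2.resize(sc[100:160,200:280,::-1],(240,180),interpolation=cv2.INTER_CUBIC)
cv2.imwrite('pics/w3c.png',p)
for n,p in dict(knob=(.523,-.016,.107),bolt=(.579,.0305,.078),eye=(.478,-.051,.072),hole=(.618,-.092,.06),tcp=t).items(): print(n,proj(C,p).round(1))
E
```

```text
7.0833 [ 0.5230768  -0.01656497  0.20500823] [3.14105676e+00 3.55107112e-04 6.77729467e-01] 0.047122729880373
knob [276.9 208.5]
bolt [275.5 113.2]
eye [276.1 259.8]
hole [409.1 167.4]
tcp [277.3 254.6]
```

View pics/w3c.png

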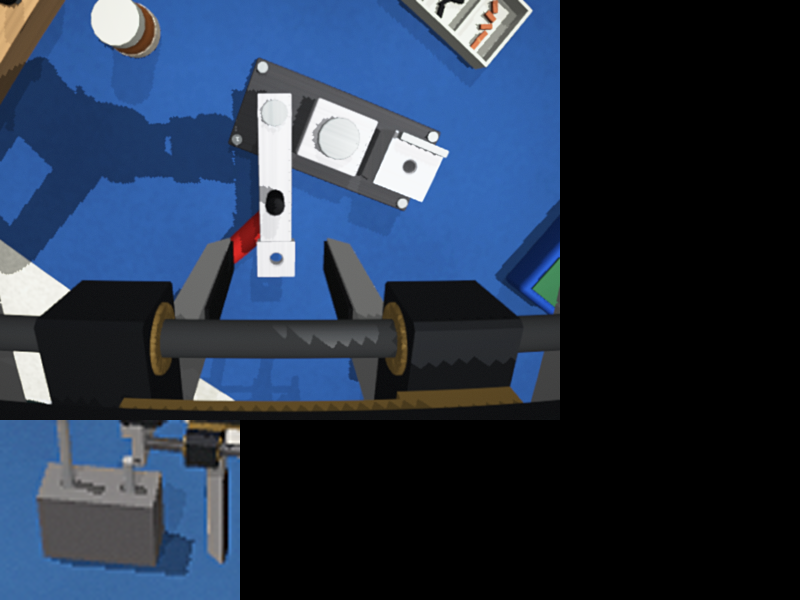

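The wrist picture shows the knob at (276,203) centred between the fingers, the eye at (277,259), the bolt at (274,111) and the hole at (409,166), all as predicted. The rod stands in the free bore.

arm_command(
  targets=[
    [0, 0, -0.08, 0],
    [0, 0, -0.16, 0],
    [0, 0, -0.22, 0],
    [0, 0, -0.246, 0],
    [0, 0, -0.246, 0],
    [0, 0, -0.246, 0],
  ],
)

```text
time: 7.68
tool_pos: [0.5227, -0.0161, 0.0815]
ee_rot: [-3.141, 0.001, 0.678]
wrist_force: [1.1, -0.0, 0.7]
width: 0.0471
finger_force: 0.0
```

arm_command(
  targets=[
    [0, 0, 0, 0],
    [0, 0, 0, 0],
    [0, 0, 0, 0],
    [0, 0, 0, 0],
    [0, 0, 0, 0],
    [0, 0, 0, 0],
  ],
  claw=1,
)

```text
time: 8.18
tool_pos: [0.5235, -0.0152, 0.0829]
ee_rot: [3.141, -0.001, 0.68]
wrist_force: [-0.2, 0.4, 2.0]
width: 0.0154
finger_force: 30.0
```

```bash
python3 -c "
import numpy as np
a0=np.radians(218.9)
for k in range(0,18):
    if k in(0,8,): b=a0+np.radians(4.3*k); print('call')
    a=a0+np.radians(4.3*(k+1)); print([round(float(x),3) for x in(.144*(np.cos(a)-np.cos(b)),.144*(np.sin(a)-np.sin(b)),0,np.degrees(a-b)/120)])
"
```

```text
call
[0.007, -0.008, 0.0, 0.036]
[0.015, -0.016, 0.0, 0.072]
[0.023, -0.023, 0.0, 0.108]
[0.032, -0.029, 0.0, 0.143]
[0.041, -0.035, 0.0, 0.179]
[0.051, -0.04, 0.0, 0.215]
[0.06, -0.044, 0.0, 0.251]
[0.071, -0.047, 0.0, 0.287]
call
[0.01, -0.003, 0.0, 0.036]
[0.021, -0.005, 0.0, 0.072]
[0.032, -0.006, 0.0, 0.108]
[0.043, -0.006, 0.0, 0.143]
[0.053, -0.006, 0.0, 0.179]
[0.064, -0.004, 0.0, 0.215]
[0.075, -0.002, 0.0, 0.251]
[0.085, 0.001, 0.0, 0.287]
[0.095, 0.004, 0.0, 0.322]
[0.105, 0.009, 0.0, 0.358]
```

arm_command(
  targets=[
    [0.007, -0.008, 0, 0.036],
    [0.015, -0.016, 0, 0.072],
    [0.023, -0.023, 0, 0.108],
    [0.032, -0.029, 0, 0.143],
    [0.041, -0.035, 0, 0.179],
    [0.051, -0.04, 0, 0.215],
    [0.06, -0.044, 0, 0.251],
    [0.071, -0.047, 0, 0.287],
  ],
)

```text
time: 8.85
tool_pos: [0.5597, -0.0379, 0.0829]
ee_rot: [3.14, -0.002, 1.284]
wrist_force: [0.3, 2.7, 1.8]
width: 0.0151
finger_force: 30.0
```

arm_command(
  targets=[
    [0.01, -0.003, 0, 0.036],
    [0.021, -0.005, 0, 0.072],
    [0.032, -0.006, 0, 0.108],
    [0.043, -0.006, 0, 0.143],
    [0.053, -0.006, 0, 0.179],
    [0.064, -0.004, 0, 0.215],
    [0.075, -0.002, 0, 0.251],
    [0.075, -0.002, 0, 0.251],
  ],
)

```text
time: 9.52
tool_pos: [0.5976, -0.0381, 0.0829]
ee_rot: [3.138, -0.002, 1.808]
wrist_force: [0.5, 4.7, 3.7]
width: 0.0151
finger_force: 30.0
```

arm_command(
  targets=[
    [0.005, 0.001, 0, 0.018],
    [0.01, 0.003, 0, 0.036],
    [0.01, 0.003, 0, 0.036],
    [0.01, 0.003, 0, 0.036],
  ],
)

```text
time: 9.85
tool_pos: [0.6014, -0.037, 0.0829]
ee_rot: [3.14, -0.002, 1.88]
wrist_force: [-0.8, 5.7, 5.0]
width: 0.0158
finger_force: 30.0
```

arm_command(
  targets=[
    [0.002, 0.001, 0, 0.006],
    [0.004, 0.001, 0, 0.006],
    [0.004, 0.001, 0, 0.006],
    [0.004, 0.001, 0, 0.006],
  ],
)

```text
time: 10.18
tool_pos: [0.6014, -0.037, 0.0829]
ee_rot: [-3.139, -0.003, 1.892]
wrist_force: [-5.1, 4.6, 7.3]
width: 0.0151
finger_force: 30.0
```

arm_command(
  targets=[
    [0.004, 0.001, 0, 0],
    [0.006, 0.002, 0, 0],
    [0.006, 0.002, 0, 0],
    [0.006, 0.002, 0, 0],
  ],
)

```text
time: 10.52
tool_pos: [0.6014, -0.037, 0.0828]
ee_rot: [-3.132, -0.003, 1.892]
wrist_force: [-13.9, 1.9, 12.0]
width: 0.0155
finger_force: 30.1
```

arm_command(
  targets=[
    [-0.006, -0.002, 0, 0],
    [-0.006, -0.002, 0, 0],
    [-0.006, -0.002, 0, 0],
    [-0.006, -0.002, 0, 0],
    [-0.006, -0.002, 0.08, 0],
    [-0.006, -0.002, 0.16, 0],
    [-0.006, -0.002, 0.235, 0],
    [-0.006, -0.002, 0.235, 0],
  ],
  claw=0.5,
)

```text
time: 11.18
tool_pos: [0.6074, -0.0387, 0.2096]
ee_rot: [3.127, 0.008, 1.893]
wrist_force: [0.3, -0.2, 1.9]
width: 0.0467
finger_force: 0.0
```

arm_command(
  targets=[
    [0, 0, 0, 0],
    [0, 0, 0, 0],
    [0, 0, 0, 0],
  ],
)

```text
time: 11.43
tool_pos: [0.6023, -0.0378, 0.1969]
ee_rot: [-3.138, -0.002, 1.894]
wrist_force: [-0.0, 0.5, -0.7]
width: 0.0472
finger_force: 0.0
```

```bash
python3 - <<'E'
from h import *
o=robot.get_obs(); print(o['time'],o['tool_pos'],o['ee_rot'],o['width'])
im=snap('wrist','w4.png'); C=cam('wrist',o)
cv2.imwrite('pics/w4c.png',cv2.resize(im[60:320,150:410,::-1],(600,600),interpolation=cv2.INTER_CUBIC))
t=o['tool_pos']; s=600/260
for n,p in dict(eye=(.618,-.092,.072),bolt=(.579,.0305,.078),tcp=t).items(): print(n,((proj(C,p)-[150,60])*s).round(1))
E
```

```text
11.4333 [ 0.60225627 -0.03778249  0.19693721] [-3.13791809e+00 -1.71020358e-03  1.89393647e+00] 0.047201494135197
eye [292.2 468.6]
bolt [297.1 125.7]
tcp [298.2 448.8]
```

View pics/w4c.png

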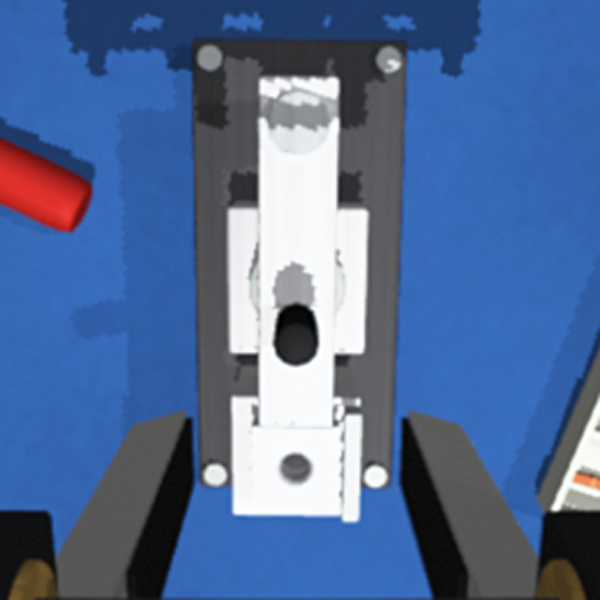

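The arm is shut against the rail, with the eye at (295,467), so the lock point is about (0.619,-0.092). Next is the rack.

arm_command(
  targets=[
    [-0.04, 0.075, 0, 0.055],
    [-0.08, 0.15, 0, 0.11],
    [-0.12, 0.22, 0, 0.165],
    [-0.16, 0.29, 0, 0.22],
    [-0.2, 0.36, 0, 0.275],
    [-0.24, 0.43, 0, 0.33],
    [-0.28, 0.5, 0, 0.385],
    [-0.32, 0.57, 0, 0.44],
  ],
)

```text
time: 12.15
tool_pos: [0.4411, 0.2482, 0.1976]
ee_rot: [-3.14, -0.002, 2.821]
wrist_force: [0.3, -0.2, 1.0]
width: 0.0466
finger_force: 0.0
```

arm_command(
  targets=[
    [-0.03, 0.05, 0, 0.055],
    [-0.045, 0.081, 0, 0.1],
    [-0.045, 0.081, 0, 0.143],
    [-0.045, 0.081, 0, 0.143],
    [-0.045, 0.081, 0, 0.143],
    [-0.045, 0.081, 0, 0.143],
  ],
)

```text
time: 12.65
tool_pos: [0.4206, 0.2871, 0.1985]
ee_rot: [-3.141, -0.002, 3.113]
wrist_force: [-0.1, 0.0, -1.0]
width: 0.0469
finger_force: 0.0
```

```bash
python3 - <<'E'
from h import *
o=robot.get_obs(); print(o['time'],o['tool_pos'],o['ee_rot'],o['width'])
im=snap('wrist','w5.png'); C=cam('wrist',o)
cv2.imwrite('pics/w5b.png',im[:,:,::-1])
for n,p in dict(lock=(.4205,.2875,.092),dowel=(.468,.287,.093),short=(.514,.285,.072),tcp=o['tool_pos']).items(): print(n,proj(C,p).round(1))
E
```

```text
12.65 [0.42055265 0.28708494 0.19845567] [-3.14056449e+00 -1.56605345e-03  3.11253768e+00] 0.046873404650616644
lock [279.9 207.3]
dowel [280.9 262.9]
short [280.  300.4]
tcp [279.9 256.1]
```

View pics/w5b.png

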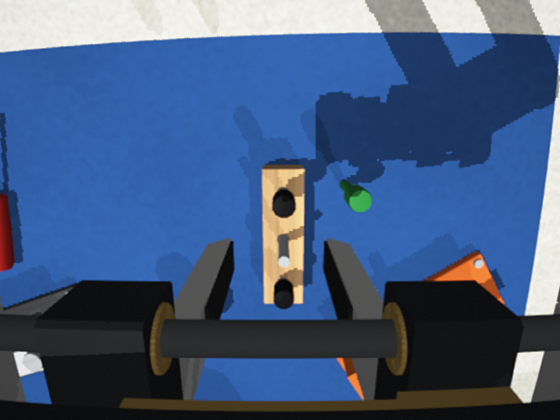

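The lock pin's knob is at (284,204), the dowel at (284,262) and the short pin at (284,295). The green decoy at (358,200) is clear of the fingers. I'll correct 2.5 mm in +y and 1.5 mm in -x.

arm_command(
  targets=[
    [-0.003, 0.005, -0.05, 0],
    [-0.003, 0.005, -0.12, 0],
    [-0.003, 0.005, -0.19, 0],
    [-0.003, 0.005, -0.24, 0],
    [-0.003, 0.005, -0.262, 0],
    [-0.003, 0.005, -0.262, 0],
    [-0.003, 0.005, -0.262, 0],
  ],
)

```text
time: 13.28
tool_pos: [0.4197, 0.2899, 0.069]
ee_rot: [3.141, 0.0, 3.114]
wrist_force: [-0.3, -0.3, 0.6]
width: 0.0469
finger_force: 0.0
```

arm_command(
  targets=[
    [0, 0, 0, 0],
    [0, 0, 0, 0],
    [0, 0, 0, 0],
    [0, 0, 0, 0],
    [0, 0, 0, 0],
    [0, 0, 0, 0],
    [0, 0, 0, 0],
  ],
  claw=1,
)

```text
time: 13.87
tool_pos: [0.4198, 0.2907, 0.0696]
ee_rot: [3.14, 0.002, 3.115]
wrist_force: [-0.2, 0.4, 3.6]
width: 0.0193
finger_force: 30.0
```

arm_command(
  targets=[
    [0, 0, 0.04, 0],
    [0, 0, 0.09, 0],
    [0, 0, 0.15, 0],
    [0, 0, 0.21, 0],
    [0, 0, 0.24, 0],
    [0, 0, 0.24, 0],
  ],
)

```text
time: 14.37
tool_pos: [0.421, 0.2912, 0.1929]
ee_rot: [3.138, 0.007, 3.115]
wrist_force: [0.1, -0.2, -1.1]
width: 0.0192
finger_force: 30.0
```

arm_command(
  targets=[
    [0.035, -0.065, 0, -0.05],
    [0.07, -0.135, 0, -0.1],
    [0.107, -0.205, 0, -0.15],
    [0.143, -0.275, 0, -0.2],
    [0.18, -0.345, 0, -0.25],
    [0.217, -0.415, 0, -0.3],
    [0.253, -0.485, 0, -0.35],
    [0.28, -0.535, 0, -0.4],
  ],
)

```text
time: 15.03
tool_pos: [0.5591, 0.0195, 0.1858]
ee_rot: [-3.138, -0.002, 2.27]
wrist_force: [-0.5, 0.5, 0.5]
width: 0.0193
finger_force: 30.0
```

arm_command(
  targets=[
    [0.035, -0.065, 0, -0.05],
    [0.07, -0.135, 0, -0.1],
    [0.1, -0.19, 0, -0.15],
    [0.12, -0.228, 0, -0.183],
    [0.12, -0.228, 0, -0.183],
    [0.12, -0.228, 0, -0.183],
    [0.12, -0.228, 0, -0.183],
    [0.12, -0.228, 0, -0.183],
  ],
)

```text
time: 15.7
tool_pos: [0.6185, -0.09, 0.1878]
ee_rot: [-3.141, -0.001, 1.896]
wrist_force: [-0.0, -0.7, -1.0]
width: 0.0194
finger_force: 30.0
```

```bash
python3 - <<'E'
from h import *
o=robot.get_obs(); print(o['time'],o['tool_pos'],o['ee_rot'],o['width'])
im=snap('wrist','w6.png'); C=cam('wrist',o); t=o['tool_pos']
cv2.imwrite('pics/w6c.png',cv2.resize(im[100:300,178:378,::-1],(600,600),interpolation=cv2.INTER_CUBIC))
for n,p in dict(eye=(.619,-.0916,.072),tip=t-[0,0,.061],top=t+[0,0,.023],tcp=t).items(): print(n,((proj(C,p)-[178,100])*3).round(1))
E
```

```text
15.7 [ 0.61847704 -0.09000122  0.18775346] [-3.14051928e+00 -1.17607509e-03  1.89613904e+00] 0.01936188518214569
eye [302.5 317.2]
tip [302.9 366.2]
top [304.  517.9]
tcp [303.6 463.5]
```

View pics/w6c.png

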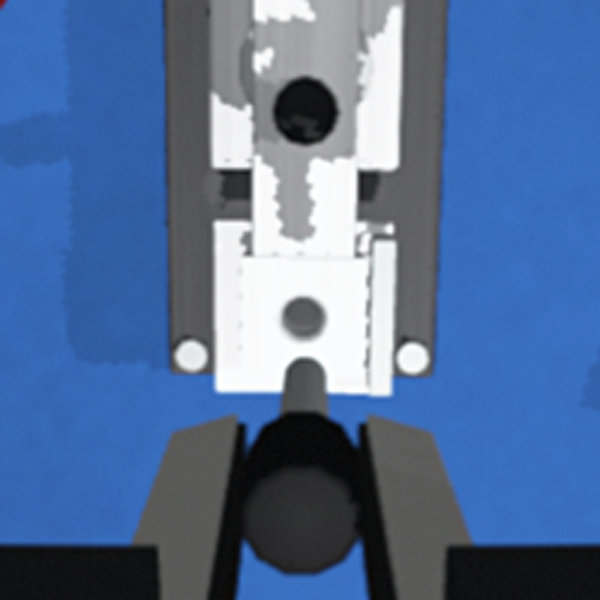

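The eye is at (304,318) and the pin tip at about (306,368), with the knob centred in the grip. I'll shift 1 mm in -y and lower gently, watching the force.

arm_command(
  targets=[
    [0.001, -0.002, -0.04, 0],
    [0.001, -0.002, -0.08, 0],
    [0.001, -0.002, -0.1, 0],
    [0.001, -0.002, -0.108, 0],
    [0.001, -0.002, -0.112, 0],
    [0.001, -0.002, -0.116, 0],
    [0.001, -0.002, -0.12, 0],
    [0.001, -0.002, -0.12, 0],
  ],
)

```text
time: 16.42
tool_pos: [0.6197, -0.0919, 0.1297]
ee_rot: [3.141, -0.0, 1.894]
wrist_force: [-1.5, 1.6, 1.9]
width: 0.0191
finger_force: 30.0
```

arm_command(
  targets=[
    [0, 0, -0.004, 0],
    [0, 0, -0.008, 0],
    [0, 0, -0.012, 0],
    [0, 0, -0.012, 0],
  ],
)

```text
time: 16.75
tool_pos: [0.6194, -0.092, 0.1217]
ee_rot: [-3.141, -0.001, 1.894]
wrist_force: [-1.2, 2.1, 0.8]
width: 0.019
finger_force: 30.0
```

arm_command(
  targets=[
    [-0.001, 0.001, -0.005, 0],
    [-0.001, 0.001, -0.01, 0],
    [-0.001, 0.001, -0.015, 0],
    [-0.001, 0.001, -0.02, 0],
    [-0.001, 0.001, -0.025, 0],
    [-0.001, 0.001, -0.03, 0],
    [-0.001, 0.001, -0.03, 0],
  ],
)

```text
time: 17.33
tool_pos: [0.619, -0.0918, 0.1065]
ee_rot: [-3.141, -0.0, 1.894]
wrist_force: [-0.8, 1.4, -1.5]
width: 0.0194
finger_force: 30.0
```

arm_command(
  targets=[
    [0, 0, -0.008, 0],
    [0, 0, -0.016, 0],
    [0, 0, -0.024, 0],
    [0, 0, -0.032, 0],
    [0, 0, -0.04, 0],
    [0, 0, -0.048, 0],
    [0, 0, -0.054, 0],
    [0, 0, -0.054, 0],
  ],
)

```text
time: 18.0
tool_pos: [0.619, -0.0916, 0.0794]
ee_rot: [-3.141, -0.001, 1.894]
wrist_force: [-1.3, 3.3, -2.4]
width: 0.0194
finger_force: 30.0
```

arm_command(
  targets=[
    [0, 0, -0.003, 0],
    [0, 0, -0.006, 0],
    [0, 0, -0.008, 0],
    [0, 0, -0.008, 0],
  ],
)

```text
time: 18.33
tool_pos: [0.6192, -0.0916, 0.0777]
ee_rot: [3.141, -0.0, 1.894]
wrist_force: [-3.5, 3.8, 5.4]
width: 0.0191
finger_force: 30.0
```

arm_command(
  targets=[
    [0, 0, -0.003, 0],
    [0, 0, -0.003, 0],
    [0, 0, -0.003, 0],
  ],
)

```text
time: 18.58
tool_pos: [0.6193, -0.0916, 0.0776]
ee_rot: [3.14, 0.0, 1.894]
wrist_force: [-4.3, 3.9, 9.2]
width: 0.0193
finger_force: 30.0
```

arm_command(
  targets=[
    [0, 0, 0.003, 0],
    [0, 0, 0.003, 0],
    [0, 0, 0.003, 0],
    [0, 0, 0.003, 0],
    [0, 0, 0.05, 0],
    [0, 0, 0.1, 0],
    [0, 0, 0.17, 0],
    [0, 0, 0.24, 0],
  ],
  claw=0.5,
)

```text
time: 19.25
tool_pos: [0.6185, -0.0921, 0.1946]
ee_rot: [-3.139, -0.001, 1.894]
wrist_force: [0.6, -0.1, 0.3]
width: 0.0467
finger_force: 0.0
```

```bash
python3 - <<'E'
from h import *
o=robot.get_obs(); print(o['time'],o['tool_pos'],o['width'])
im=snap('wrist','w7.png'); C=cam('wrist',o)
side=snap('side','s7.png'); S=cam('side')
# knob blob extent: dark pixels near the predicted top/bottom of the seated knob
for n,I,K in(('wrist',im,C),('side',side,S)):
    P=[proj(K,(.619,-.0916,z)) for z in(.1,.072)]; print(n,'pred top,bottom',np.round(P,1))
    g=(I.max(2)<70).astype(np.uint8); k,l,st,ce=cv2.connectedComponentsWithStats(g)
    for i in range(1,k):
        if 20<st[i,4]<3000 and np.hypot(*(ce[i]-P[0]))<60: print(st[i],ce[i].round(1))
E
```

```text
19.25 [ 0.61851217 -0.09206474  0.19456619] 0.04666654954330681
wrist pred top,bottom [[279.9 209.7]
 [279.8 201.6]]
[252 154  11  10  90] [257.1 158.4]
[298 155   7   9  54] [300.6 158.7]
[269 193  22  29 532] [279.5 207.1]
side pred top,bottom [[289.3 198.4]
 [289.2 205.5]]
[269 138  15   9  86] [275.6 141.4]
[282 149   2  21  32] [282.4 159. ]
[308 172   9   6  45] [312.  174.2]
[288 199   5   9  41] [290. 203.]
[283 209   3  10  29] [284.  213.3]
[260 238  36  22 472] [278.4 248.2]
```

The knob stopped hard at seated height, since extra travel only raised the force. After release it sits where predicted, in both the wrist and side pictures. I'll hand the job in.

```bash
python3 -c "
from bench import robot
print(robot.close_job())"
```

```text
the job is handed in; nothing more can be done
None
```

The job is handed in at about 19 s of the 69 s allowed: the setting rod stands in the free bore, the clamp arm is shut against its stop, and the long pin is seated through the eye with its knob on the arm.

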